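Reload the receipt printer and press its cover home

ROBOT

A 7-joint arm with a two-finger parallel gripper is mounted at the origin on a cart in front of the work surface, level with it; the furniture and walls round the work are solid. World frame = base frame: x ahead of the robot, y to its left, z up, the work surface at z = 0. Lengths are in m, angles in rad, forces in N, time in s.
With the tool pointing down it reaches from about 0.4 to 0.875 m from the base axis. Payload 19.3 kg.
Tool frame: the origin (TCP) lies at the very end of the fingers, on their centre line; the grasp point (between the pads) lies 19 mm behind it; z points along the fingers, y is the line along which they close (so a half turn about z gives the same grasp; the last joint's range is limited). The gripper opens to 85 mm and grips with 20 to 120 N. Pads are 22 mm wide; open, the fingers measure 114 mm over their backs; the gripper's body (76 mm by 85 mm) begins 54 mm behind the grasp point. The pads swing forward as they close: fully open they stand 13 mm farther back than shut.
Start: joints at [1.23, 0.521, -0.036, 1.599, 0.021, 1.021, -0.113], TCP at [0.167, -0.602, 0.231] pointing down, gripper open.
Joint ranges: [-2.91, 2.91], [-0.3, 2.13], [-1.5, 1.42], [0.17, 2.43], [-1.26, 4.41], [0.16, 1.93], [-2.52, 2.52]. Speed limits (rad/s): [1.89, 1.89, 2.39, 2.39, 3.01, 3.01, 3.01].

INTERFACE

Orientations are given as [roll, pitch, yaw] about the fixed x, y, z axes, in that order (R = Rz(yaw) Ry(pitch) Rx(roll)).
In Python, from workcell import monitor, optics, job_done gives the robot as it stands.
- The arm moves only by the shell command python3 -m handwheel 'ROWS' [FORCE]. ROWS is JSON, a list of rows, each an object of numbers: "dx", "dy", "dz": the shift along the tool's x, y, z in cm; "wx", "wy", "wz": the turn, a rotation vector about the tool's x, y, z in rad; "claw": the opening in per cent of the stroke, from 0 (shut) to 100 (fully open). A call has 1 to 8 rows; each row shifts and turns the commanded pose from where the row before left it, along the tool's axes as they then stand; what a row does not reach is not made up. A row lasts 1/8 s, in which the tool goes at most 62.5 mm and 10.7 degrees, less where a joint would pass 70% of its speed; a pose out of reach is approached as far as the arm can. A call with a gripper value outside its range is refused whole. The fingers move at their own pace and stop on an object; FORCE is the grip in N (left out, the last holds). Time passes only in rows, so rows that do not move let the fingers close. It gives the time, the measured TCP pose, the force, the opening and the grip force at its end, in the units of the state.
- monitor.observe(): the state, without advancing time (a new reading comes with each control period).
- optics.grab_frame(name): name is "scene" or "top"; returns a dict with "frame" (384x512x3 uint8, blue, green, red), "fovy" (degrees; the focal length in pixels is half the picture's height over the tangent of half this angle, whatever the lens; pixels are square), "cx", "cy" (the principal point, pixels), "R" (3x3) and "t" (3): a world point X has camera coordinates R X + t. Camera axes: x right, y down, z forward; pixel columns grow to the right and rows downward; lengths in m; the calibration is good to about 2 mm. A picture is of the moment at which its call begins. There is no depth.
- job_done(): hands the job in; it is judged then, once.
Trained networks look in the newest picture that a camera, given by its name, has taken for a name from the list of things; names that differ only in an ending like _2 or _b are one class to them, and where a whole thing is asked for, a point or a joint stands for the part that bears it (a point fixed in the world has none). Each returns a list of dicts, best first, with "p" (0 to 1); they miss things now and then, are a little off and sometimes report something else, mostly with a low value. They report only what shows in the picture. A call takes as long as a camera call.
- optics.masks_of(name, camera): "region" (384x512 bool, what is visible of it) and "rect" ([left, top, width, height] in pixels, round what is visible of it).
The state is a dict: "clock": time; "qpos": joint angles; "qd": joint speeds; "joint_efforts": joint torques, N m; "position": TCP position; "tool_rot": TCP orientation; "force": force on the tool from outside, world axes, zero at the start; "moment": the same for the moment, N m; "grip_width": finger opening in m; "finger_force": force on a finger pad.
Only numpy, scipy, OpenCV 4.12 (cv2) and the standard library are available. Lean on these libraries where they do the work, as an engineer would, in place of code of your own. Each camera call takes 0.05 s, during which the arm holds its last target. There are 200 camera calls.

TASK

Put the white paper roll that lies on the counter into the open receipt printer, lying crosswise on the two steel rollers in its well. Then lay the orange cover over the well so that it rests on the spring catches, and press it down until both ends have snapped home and the cover sits flat and level on the printer.

Things in the scene. Friction and masses are not known exactly. Their poses are not given: they have to be found in the camera images.
- printer: Fixed grey receipt printer, 160 (x) x 98 (y) x 62 mm high; origin at the centre of its underside on the counter, x along its length, front (paper slot, blue button) towards its own -x, z up. Open on top: the well inside is 130 (x) x 70 (y) mm, its floor 5 mm above the counter.
- printer_cradle (a point): Where the middle of the paper roll comes to lie: 34 mm above the counter in the middle of the well, axes as the printer's. Below it two fixed steel rollers (10 mm diameter, along y, on the well's floor at x = +12 and -12 mm) cradle a roll that lies along the printer's y.
- printer_rim (a point): Centre of the printer's open top, level with its rim (62 mm above the counter); axes as the printer's. In each end wall of the well (x = +65 and -65 mm), 6 mm below the rim, a sprung steel catch, ramped at 45 degrees, 56 mm wide stands 4.5 mm into the well; it yields outwards when the cover's tab is pressed past it.
- cover: Loose orange clip-on cover, about 90 g: plate 146 (x) x 88 (y) x 5 mm, under each end (x = +61, -61 mm) a tab 67 mm wide, 20 mm deep, its tip tapered 5 mm as a lead-in; it stands on the tabs. Origin midway between the tab tips, 20 mm below the plate's underside; x along its length, z up. Fits the printer either way round, x along the printer's x, tabs inside the well's ends with 1 mm play.
- cover_underside (a point): Centre of the underside of the cover's plate; axes as the cover's. Laid over the well, the cover rests on the catches with this point about 10 mm above the rim; home, it is level with the rim.
- cover_rib_top (a point): Middle of the top of the cover's black grip rib, which runs along the cover's x: 70 mm long, 12 mm thick, 22 mm high above the plate; this point is 27 mm above the plate's underside.
- cover_end0 (a point): Spot to press at the cover's -x end: top of the plate, 56 mm from its middle; flat and clear, the rib ends 21 mm away. About 6 to 9 N down here snaps this end home; pressing in the middle takes about 12 N. Home, the plate's top is 67 mm above the counter.
- cover_end1 (a point): The same at the cover's +x end.
- roll: White receipt paper roll lying on its side, 44 mm diameter, 58 mm long, about 70 g, rigid, can roll; its x axis is the roll's axis. Two thicker rolls that stand upright at the back are not part of the job.
- roll_center (a point): Centre of the paper roll, on its axis (22 mm above the counter as it lies); x along the roll's axis.

How it is judged:
By the outcome, as a careful person would: the job done as asked, in the order asked, and still so for the second after the job is handed in, with the robot touching nothing.
It also fails if it takes over 64 s, if anything falls off the work surface, if the arm or the gripper's body presses on something with over 40 N, if the wrist force passes 120 N, or if a joint passes its speed limit or range.

## Working session

There is one attempt and no reset: what is moved stays moved. The work goes in short steps, Python scripts to look and compute and a shell command to move; the robot and the scene stay as the last step left them, time stands still between calls to the robot, and variables do not carry over. Pictures are saved under pics/ and viewed, at most 10 in all, crops included, and the job is handed in when it is done.

```bash
mkdir -p pics; ls; cat > h.py <<'E'
import numpy as np, cv2
from workcell import monitor, optics, job_done
def grab(n):
    f=optics.grab_frame(n); return f
def ray(f,u,v):
    fl=192/np.tan(np.radians(f["fovy"])/2); R=np.array(f["R"]);t=np.array(f["t"])
    d=R.T@np.array([(u-f["cx"])/fl,(v-f["cy"])/fl,1]); return -R.T@t,d
def at(f,u,v,z):
    c,d=ray(f,u,v); return c+d*(z-c[2])/d[2]
def proj(f,X):
    fl=192/np.tan(np.radians(f["fovy"])/2); p=np.array(f["R"])@X+np.array(f["t"]); return f["cx"]+fl*p[0]/p[2],f["cy"]+fl*p[1]/p[2]
E
python3 - <<'E'
from h import *
np.set_printoptions(precision=4,suppress=True)
print(monitor.observe())
im=[]
for n in("scene","top"):
    f=grab(n); print(n,f["fovy"],f["cx"],f["cy"],-np.array(f["R"]).T@f["t"],np.array(f["R"])[2])
    cv2.imwrite(f"pics/{n}0.png",f["frame"])
    for o in("printer","cover","roll"):
        for m in optics.masks_of(o,n)[:3]:
            c,(w,h),a=cv2.minAreaRect(np.argwhere(m["region"])[:,::-1].astype(np.float32)); print(n,o,round(m["p"],2),m["rect"],c,w,h,a)
E
```

```text
pics
{'clock': 0.0, 'qpos': array([ 1.2298,  0.522 , -0.0363,  1.6   ,  0.0212,  1.0211, -0.1128]), 'qd': array([-0.0013,  0.0005, -0.0011,  0.0013, -0.0001, -0.0014, -0.0025]), 'joint_efforts': array([ -0.0008, -92.7089,   1.9789, -36.991 ,   0.0177,   0.0083,
         0.0001]), 'position': array([ 0.167 , -0.6019,  0.2307]), 'tool_rot': array([-3.1405,  0.0001,  0.2708]), 'force': array([ 0.8261, -0.0422, -0.5536]), 'moment': array([-0.0026, -0.0285, -0.0288]), 'finger_force': 0.0, 'grip_width': 0.08510756250809647}
scene 46.026632412538596 258.94779373318465 202.39216333280473 [-0.1115  0.7296  0.7405] [ 0.5082 -0.6324 -0.5846]
scene printer 0.72 [217.9, 168.6, 69.3, 55.6] (248.5515594482422, 195.36599731445312) 68.63680267333984 40.06206512451172 21.03750991821289
scene printer 0.7 [126.2, 249.9, 73.4, 49.7] (162.5205841064453, 273.9676513671875) 65.26872253417969 36.35414123535156 32.47119140625
scene roll 0.68 [309.8, 170.4, 21.4, 13.9] (319.0, 177.0) 14.0 20.0 90.0
top 44.69196401443732 258.71300448611925 194.28340346006325 [0.2919 0.0107 1.135 ] [ 0.17   -0.0172 -0.9853]
top printer 0.68 [252.1, 132.9, 46.7, 71.1] (274.5498046875, 168.28848266601562) 69.68603515625 42.62547302246094 82.69424438476562
top cover 0.93 [113.1, 153.9, 37.4, 59.1] (131.5, 183.5) 59.0 37.0 90.0
top cover 0.46 [249.7, 130.8, 51.7, 72.5] (274.7528991699219, 168.17269897460938) 70.4744644165039 44.22774124145508 82.69424438476562
top roll 0.78 [345.1, 193.7, 34.5, 28.3] (363.3846130371094, 206.57691955566406) 24.684158325195312 17.75040626525879 56.3099365234375
```

```bash
python3 - <<'E'
import cv2
cv2.imwrite("pics/t1.png",cv2.resize(cv2.imread("pics/top0.png")[100:260,90:420],None,fx=2.4,fy=2.4,interpolation=2))
cv2.imwrite("pics/s1.png",cv2.resize(cv2.imread("pics/scene0.png"),(768,576)))
E
```

```text
(no output)
```

View pics/t1.png

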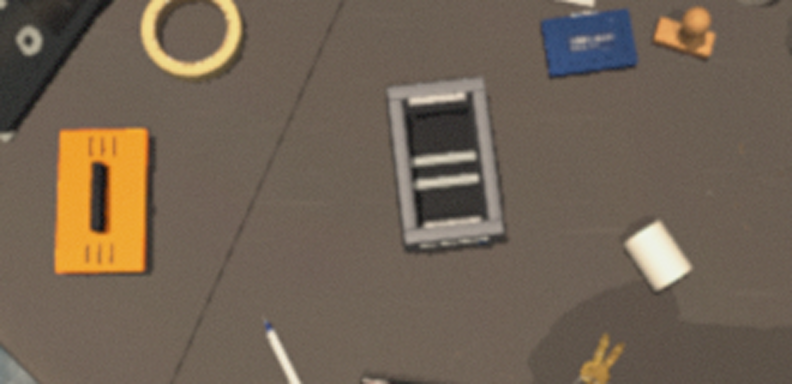

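View pics/s1.png

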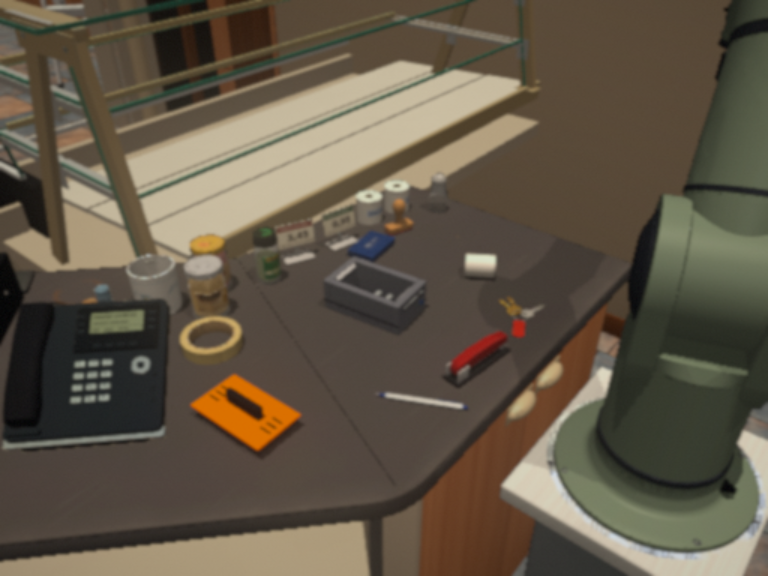

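t1 (scale 2.4, offset 90,100) shows the cover at about (102,200), upright with its rib vertical. The printer rim corners are about (388,88), (484,79), (505,236) and (406,246), with the blue button end at the bottom. The roll is at (658,256), its axis running from (642,233) to (676,280). The scene view agrees.

```bash
cat >> h.py <<'E'
def seg(im,kind,box):
    hsv=cv2.cvtColor(im,cv2.COLOR_BGR2HSV)
    if kind=="orange": m=cv2.inRange(hsv,(5,150,120),(20,255,255))
    else: m=cv2.inRange(hsv,(0,0,135),(180,90,255))
    k=np.zeros_like(m); x,y,w,h=box; k[y:y+h,x:x+w]=m[y:y+h,x:x+w]
    c=max(cv2.findContours(k,cv2.RETR_EXTERNAL,cv2.CHAIN_APPROX_NONE)[0],key=cv2.contourArea); return c
def rect(f,pts,z):
    P=np.array([at(f,u,v,z)[:2] for u,v in pts])*1000
    return cv2.minAreaRect(P.astype(np.float32))
E
python3 - <<'E'
from h import *
f=grab("top"); im=f["frame"]
c=seg(im,"orange",(100,140,70,90))[:,0]; print("cover",rect(f,c,.025))
c=seg(im,"white",(335,180,60,55)); print("roll",rect(f,c[:,0],.022)); M=cv2.moments(c); u,v=M["m10"]/M["m00"],M["m01"]/M["m00"]; print(u,v,at(f,u,v,.022))
q=np.array([(388,88),(484,79),(505,236),(406,246)])/2.4+[90,100]
P=np.array([at(f,u,v,.062)[:2] for u,v in q])*1000; print("printer",P,P.mean(0),[np.linalg.norm(P[i]-P[i-1]) for i in range(4)],cv2.minAreaRect(P.astype(np.float32)))
# rim segmentation: grey ring
g=cv2.resize(im[125:210,245:305],None,fx=8,fy=8,interpolation=2); cv2.imwrite("pics/p1.png",g)
# rib
h=cv2.cvtColor(im,cv2.COLOR_BGR2GRAY)[160:205,120:142]; print(np.argwhere(h<60).mean(0)[::-1]+[120,160])
s=grab("scene"); 
for X in [P.mean(0)/1000]: print(proj(s,np.array([*X,.062])))
E
```

```text
cover ((508.9336853027344, 296.94561767578125), (147.6980438232422, 89.84130859375), 1.281931757926941)
roll ((457.3975524902344, -263.0872497558594), (61.75105285644531, 45.811458587646484), 33.4766731262207)
363.87214611872145 205.93607305936072 [ 0.45724169 -0.26310613  0.022     ]
printer [[ 616.06752376    9.46972857]
 [ 626.32155234  -85.99809004]
 [ 468.13285749 -105.26197096]
 [ 457.5886557    -9.100343  ]] [542.02764732 -47.72266886] [np.float64(159.56315107008066), np.float64(96.01692294341353), np.float64(159.35733522140345), np.float64(96.73799089920955)] ((542.1001586914062, -47.89611053466797), (160.28195190429688, 96.73532104492188), 6.683269023895264)
[131.14788732 181.71126761]
(np.float64(250.68731553605002), np.float64(186.41509516110244))
```

View pics/p1.png

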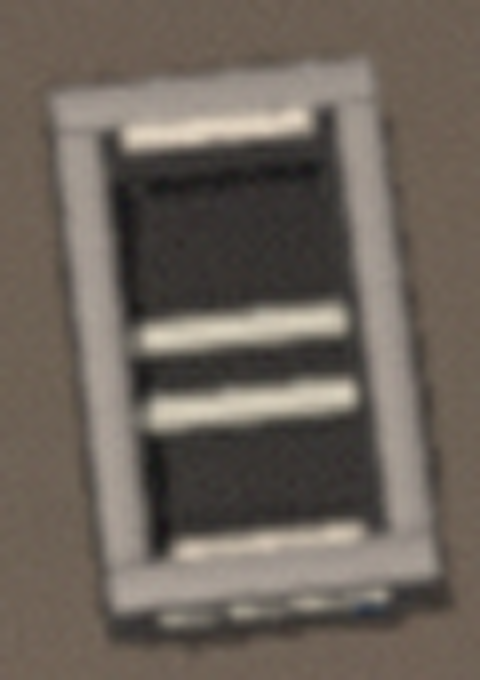

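Sizes agree: printer 160x97, cover 148x90 and roll 62x46 mm. I have printer centre (0.542,-0.048) at yaw 0.117, cover (0.509,0.297) at yaw 0.02, and roll (0.457,-0.263) with its axis at 0.585. Moving to the roll.

```bash
cat >> h.py <<'E'
def go(x,y,z,yaw,s=None):
    s=s or monitor.observe(); p=s["position"]; from scipy.spatial.transform import Rotation as Ro
    R0=Ro.from_euler("xyz",s["tool_rot"]); R1=Ro.from_euler("xyz",[np.pi,0,yaw])
    w=(R0.inv()*R1).as_rotvec(); d=R1.inv().apply(np.array([x,y,z])-p)*100
    print("turn first w",w.round(3),"then shift cm",d.round(2),"rows>=",np.ceil(np.linalg.norm(d)/6))
E
python3 -m handwheel '[{"wz":-0.157,"claw":100},{"wz":-0.157}]' 40
python3 -c "
from h import *
go(.457,-.263,.09,.585)"
```

```text
turn first w [-0.    -0.    -0.314] then shift cm [ 42.89 -12.27  14.13] rows>= 8.0schema error: expected keys dx, dy, dz, wx, wy, wz, claw
```

```bash
python3 -m handwheel '[{"dx":0,"dy":0,"dz":0,"wx":0,"wy":0,"wz":-0.157,"claw":100},{"dx":0,"dy":0,"dz":0,"wx":0,"wy":0,"wz":-0.157,"claw":100}]' 40
python3 -m handwheel '[{"dx":5.36,"dy":-1.53,"dz":1.75,"wx":0,"wy":0,"wz":0,"claw":100},{"dx":5.36,"dy":-1.53,"dz":1.75,"wx":0,"wy":0,"wz":0,"claw":100},{"dx":5.36,"dy":-1.53,"dz":1.75,"wx":0,"wy":0,"wz":0,"claw":100},{"dx":5.36,"dy":-1.53,"dz":1.75,"wx":0,"wy":0,"wz":0,"claw":100},{"dx":5.36,"dy":-1.53,"dz":1.75,"wx":0,"wy":0,"wz":0,"claw":100},{"dx":5.36,"dy":-1.53,"dz":1.75,"wx":0,"wy":0,"wz":0,"claw":100},{"dx":5.36,"dy":-1.53,"dz":1.75,"wx":0,"wy":0,"wz":0,"claw":100},{"dx":5.36,"dy":-1.53,"dz":1.75,"wx":0,"wy":0,"wz":0,"claw":100}]'
python3 -c "
from h import *
go(.457,-.263,.000,.585)"
```

```text
clock: 0.75
position: [0.1672, -0.6022, 0.2313]
tool_rot: [3.142, 0.0, 0.59]
force: [-0.3, -0.5, 0.4]
grip_width: 0.0853
finger_force: 0.0
clock: 1.75
position: [0.4583, -0.2622, 0.0909]
tool_rot: [3.141, -0.0, 0.584]
force: [1.8, -0.1, -0.0]
grip_width: 0.0852
finger_force: 0.0
turn first w [ 0.001 -0.    -0.001] then shift cm [-0.16 -0.    9.09] rows>= 2.0
```

```bash
python3 -m handwheel '[{"dx":-0.1,"dy":0,"dz":3,"wx":0,"wy":0,"wz":0,"claw":100},{"dx":0,"dy":0,"dz":3,"wx":0,"wy":0,"wz":0,"claw":100},{"dx":0,"dy":0,"dz":2.9,"wx":0,"wy":0,"wz":0,"claw":100},{"dx":0,"dy":0,"dz":0,"wx":0,"wy":0,"wz":0,"claw":60},{"dx":0,"dy":0,"dz":0,"wx":0,"wy":0,"wz":0,"claw":30},{"dx":0,"dy":0,"dz":0,"wx":0,"wy":0,"wz":0,"claw":30},{"dx":0,"dy":0,"dz":0,"wx":0,"wy":0,"wz":0,"claw":30},{"dx":0,"dy":0,"dz":0,"wx":0,"wy":0,"wz":0,"claw":30}]' 30
python3 -m handwheel '[{"dx":0,"dy":0,"dz":0,"wx":0,"wy":0,"wz":0,"claw":30},{"dx":0,"dy":0,"dz":-1,"wx":0,"wy":0,"wz":0,"claw":30},{"dx":0,"dy":0,"dz":-3,"wx":0,"wy":0,"wz":0,"claw":30},{"dx":0,"dy":0,"dz":-5,"wx":0,"wy":0,"wz":0,"claw":30},{"dx":0,"dy":0,"dz":-4,"wx":0,"wy":0,"wz":0,"claw":30},{"dx":0,"dy":0,"dz":-2,"wx":0,"wy":0,"wz":0,"claw":30}]' 30
python3 - <<'E'
from h import *
f=grab("top"); cv2.imwrite("pics/g1.png",cv2.resize(f["frame"][100:292,200:456],None,fx=2.5,fy=2.5))
# rim refine
q=(np.array([(50,95),(372,58),(440,572),(110,612)])+.5)/8-.5+[245,125]
P=np.array([at(f,u,v,.062)[:2] for u,v in q])*1000; print(P.mean(0),cv2.minAreaRect(P.astype(np.float32)))
q=(np.array([(240,328),(248,405)])+.5)/8-.5+[245,125]; print([at(f,u,v,.0125)for u,v in q])
q=(np.array([(217,133),(268,540)])+.5)/8-.5+[245,125]; print([at(f,u,v,.054)for u,v in q])
go(.542,-.048,.15,1.6875)
E
```

```text
clock: 2.75
position: [0.4569, -0.2643, 0.0035]
tool_rot: [3.14, -0.001, 0.585]
force: [-1.9, 0.9, 8.7]
grip_width: 0.043
finger_force: 30.3
clock: 3.5
position: [0.4569, -0.2644, 0.1555]
tool_rot: [3.139, -0.002, 0.585]
force: [-0.6, 0.6, -0.9]
grip_width: 0.0432
finger_force: 30.8
[545.02584135 -45.87123422] ((545.0012817382812, -45.83544158935547), (157.61195373535156, 97.03152465820312), 6.872656345367432)
[array([ 0.5576956 , -0.04758948,  0.0125    ]), array([ 0.53345179, -0.05002143,  0.0125    ])]
[array([ 0.6077351 , -0.03860498,  0.054     ]), array([ 0.48399665, -0.05359969,  0.054     ])]
turn first w [ 0.005  0.    -1.103] then shift cm [20.54 10.92  0.7 ] rows>= 4.0
```

View pics/g1.png

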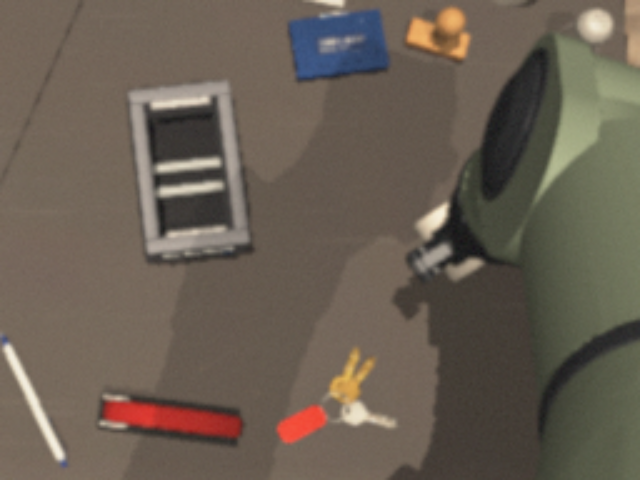

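Roll held at about (435,255) in g1. The printer is unobstructed; combining rim, rollers and catches puts its centre at (0.545,-0.047).

```bash
python3 -m handwheel '[{"dx":0,"dy":0,"dz":0,"wx":0,"wy":0,"wz":-0.184,"claw":30},{"dx":0,"dy":0,"dz":0,"wx":0,"wy":0,"wz":-0.184,"claw":30},{"dx":0,"dy":0,"dz":0,"wx":0,"wy":0,"wz":-0.184,"claw":30},{"dx":0,"dy":0,"dz":0,"wx":0,"wy":0,"wz":-0.184,"claw":30},{"dx":0,"dy":0,"dz":0,"wx":0,"wy":0,"wz":-0.184,"claw":30},{"dx":0,"dy":0,"dz":0,"wx":0,"wy":0,"wz":-0.184,"claw":30}]'
python3 -m handwheel '[{"dx":4.1,"dy":2.2,"dz":0,"wx":0,"wy":0,"wz":0,"claw":30},{"dx":4.1,"dy":2.2,"dz":0,"wx":0,"wy":0,"wz":0,"claw":30},{"dx":4.1,"dy":2.2,"dz":0,"wx":0,"wy":0,"wz":0,"claw":30},{"dx":4.1,"dy":2.2,"dz":1,"wx":0,"wy":0,"wz":0,"claw":30},{"dx":4.1,"dy":2.2,"dz":2,"wx":0,"wy":0,"wz":0,"claw":30},{"dx":0,"dy":0,"dz":1,"wx":0,"wy":0,"wz":0,"claw":30}]'
python3 - <<'E'
from h import *
go(.5453,-.047,.0155,1.688)
f=grab("top"); cv2.imwrite("pics/g2.png",cv2.resize(f["frame"][120:216,215:343],None,fx=5,fy=5))
E
```

```text
clock: 4.3
position: [0.4561, -0.2641, 0.1527]
tool_rot: [3.141, 0.0, 1.695]
force: [0.1, 0.4, -0.5]
grip_width: 0.0431
finger_force: 30.8
clock: 5.05
position: [0.542, -0.0437, 0.1119]
tool_rot: [3.141, -0.001, 1.694]
force: [0.4, -1.6, -1.4]
grip_width: 0.0433
finger_force: 30.8
turn first w [ 0.    -0.001  0.006] then shift cm [-0.36  0.29  9.64] rows>= 2.0
```

View pics/g2.png

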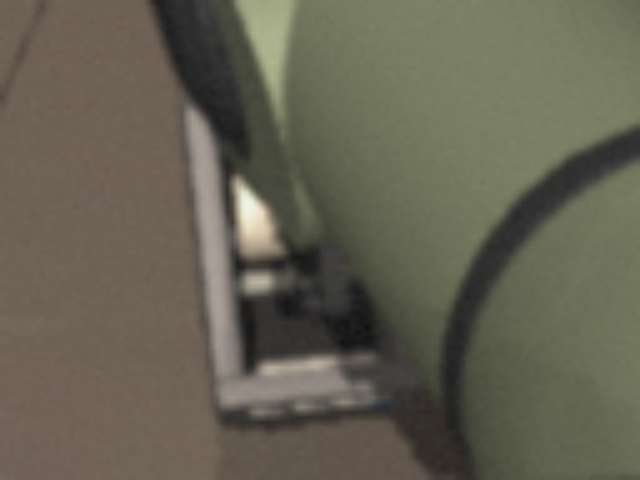

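The arm hides most of the well, but the roll end shows inside the left wall at (255,215). Lowering with force checks.

```bash
python3 -m handwheel '[{"dx":-0.36,"dy":0.29,"dz":1,"wx":0,"wy":0,"wz":0.005,"claw":30},{"dx":0,"dy":0,"dz":2.5,"wx":0,"wy":0,"wz":0,"claw":30},{"dx":0,"dy":0,"dz":2.5,"wx":0,"wy":0,"wz":0,"claw":30},{"dx":0,"dy":0,"dz":1.5,"wx":0,"wy":0,"wz":0,"claw":30},{"dx":0,"dy":0,"dz":1,"wx":0,"wy":0,"wz":0,"claw":30},{"dx":0,"dy":0,"dz":0.5,"wx":0,"wy":0,"wz":0,"claw":30},{"dx":0,"dy":0,"dz":0,"wx":0,"wy":0,"wz":0,"claw":30}]'
python3 -c "
from h import *
go(.5453,-.047,.0155,1.688)"
```

```text
clock: 5.98
position: [0.5449, -0.0508, 0.0225]
tool_rot: [3.141, 0.0, 1.684]
force: [-0.7, -0.3, 0.2]
grip_width: 0.0432
finger_force: 30.8
turn first w [ 0.     0.    -0.004] then shift cm [0.38 0.09 0.7 ] rows>= 1.0
```

```bash
python3 -m handwheel '[{"dx":0.35,"dy":0.07,"dz":0.3,"wx":0,"wy":0,"wz":0,"claw":30},{"dx":0,"dy":0,"dz":0.2,"wx":0,"wy":0,"wz":0,"claw":30},{"dx":0,"dy":0,"dz":0,"wx":0,"wy":0,"wz":0,"claw":30}]'
python3 -m handwheel '[{"dx":0,"dy":0,"dz":0.15,"wx":0,"wy":0,"wz":0,"claw":30},{"dx":0,"dy":0,"dz":0,"wx":0,"wy":0,"wz":0,"claw":30}]'
```

```text
clock: 6.35
position: [0.545, -0.0471, 0.0173]
tool_rot: [-3.142, 0.0, 1.684]
force: [0.2, -1.1, -1.3]
grip_width: 0.0428
finger_force: 30.8
clock: 6.6
position: [0.5452, -0.0472, 0.0159]
tool_rot: [3.141, 0.0, 1.684]
force: [-0.3, 0.8, -0.1]
grip_width: 0.0429
finger_force: 31.0
```

```bash
python3 -m handwheel '[{"dx":0,"dy":0,"dz":0.12,"wx":0,"wy":0,"wz":0,"claw":30},{"dx":0,"dy":0,"dz":0,"wx":0,"wy":0,"wz":0,"claw":30}]'
python3 -m handwheel '[{"dx":0,"dy":0,"dz":0,"wx":0,"wy":0,"wz":0,"claw":55},{"dx":0,"dy":0,"dz":0,"wx":0,"wy":0,"wz":0,"claw":65},{"dx":0,"dy":0,"dz":0,"wx":0,"wy":0,"wz":0,"claw":70},{"dx":0,"dy":0,"dz":0,"wx":0,"wy":0,"wz":0,"claw":70}]'
python3 -m handwheel '[{"dx":0,"dy":0,"dz":-1,"wx":0,"wy":0,"wz":0,"claw":70},{"dx":0,"dy":0,"dz":-2,"wx":0,"wy":0,"wz":0,"claw":70},{"dx":0,"dy":0,"dz":-4,"wx":0,"wy":0,"wz":0,"claw":70},{"dx":0,"dy":0,"dz":-5,"wx":0,"wy":0,"wz":0,"claw":70},{"dx":0,"dy":0,"dz":-3,"wx":0,"wy":0,"wz":0,"claw":70}]'
python3 -c "
from h import *
go(.509,.297,.13,3.164)"
```

```text
clock: 6.85
position: [0.5454, -0.0472, 0.0156]
tool_rot: [3.141, 0.001, 1.684]
force: [-5.2, 1.0, 23.3]
grip_width: 0.0433
finger_force: 33.0
clock: 7.35
position: [0.545, -0.0472, 0.0145]
tool_rot: [-3.141, -0.0, 1.684]
force: [0.6, 0.1, -0.5]
grip_width: 0.06
finger_force: 0.0
clock: 7.98
position: [0.5455, -0.0471, 0.1676]
tool_rot: [3.139, 0.0, 1.684]
force: [-0.4, -0.2, -1.3]
grip_width: 0.0599
finger_force: 0.0
turn first w [ 0.002  0.002 -1.48 ] then shift cm [ 2.88 34.48  3.76] rows>= 6.0
```

```bash
python3 -m handwheel '[{"dx":0,"dy":0,"dz":0,"wx":0,"wy":0,"wz":-0.185,"claw":70},{"dx":0,"dy":0,"dz":0,"wx":0,"wy":0,"wz":-0.185,"claw":70},{"dx":0,"dy":0,"dz":0,"wx":0,"wy":0,"wz":-0.185,"claw":70},{"dx":0,"dy":0,"dz":0,"wx":0,"wy":0,"wz":-0.185,"claw":70},{"dx":0,"dy":0,"dz":0,"wx":0,"wy":0,"wz":-0.185,"claw":70},{"dx":0,"dy":0,"dz":0,"wx":0,"wy":0,"wz":-0.185,"claw":70},{"dx":0,"dy":0,"dz":0,"wx":0,"wy":0,"wz":-0.185,"claw":70},{"dx":0,"dy":0,"dz":0,"wx":0,"wy":0,"wz":-0.185,"claw":70}]'
python3 -m handwheel '[{"dx":0.4,"dy":4.93,"dz":0.5,"wx":0,"wy":0,"wz":0,"claw":70},{"dx":0.4,"dy":4.93,"dz":0.5,"wx":0,"wy":0,"wz":0,"claw":70},{"dx":0.4,"dy":4.93,"dz":0.5,"wx":0,"wy":0,"wz":0,"claw":70},{"dx":0.4,"dy":4.93,"dz":0.5,"wx":0,"wy":0,"wz":0,"claw":70},{"dx":0.4,"dy":4.93,"dz":0.5,"wx":0,"wy":0,"wz":0,"claw":70},{"dx":0.4,"dy":4.93,"dz":0.5,"wx":0,"wy":0,"wz":0,"claw":70},{"dx":0.4,"dy":4.93,"dz":0.5,"wx":0,"wy":0,"wz":0,"claw":70},{"dx":0,"dy":0,"dz":0,"wx":0,"wy":0,"wz":0,"claw":70}]'
python3 - <<'E'
from h import *
go(.509,.297,.028,3.164)
f=grab("top"); im=f["frame"]
g1=cv2.resize(im[120:216,215:343],None,fx=5,fy=5)
g2=cv2.resize(grab("scene")["frame"][140:320,100:340],None,fx=2.66,fy=2.66)[:,:640]
cv2.imwrite("pics/g3.png",cv2.resize(np.vstack([g1[:,:],g2[:,:638] if g2.shape[1]<640 else g2]) if g2.shape[1]==640 else cv2.vconcat([g1,cv2.resize(g2,(640,480))]),(400,600)))
E
```

```text
clock: 8.98
position: [0.545, -0.0473, 0.1653]
tool_rot: [-3.141, 0.0, -3.113]
force: [0.4, 0.2, -0.6]
grip_width: 0.0594
finger_force: 0.0
clock: 9.98
position: [0.5077, 0.3013, 0.1301]
tool_rot: [3.14, -0.0, -3.114]
force: [0.6, -1.0, -1.0]
grip_width: 0.06
finger_force: 0.0
turn first w [ 0.002 -0.     0.005] then shift cm [-0.12 -0.44 10.21] rows>= 2.0
```

View pics/g3.png

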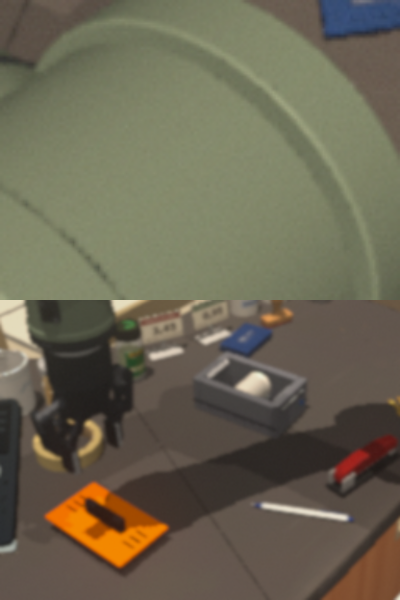

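The roll lies crosswise in the middle of the well (at (257,385) in the lower view), and the gripper is over the rib. Grasping the rib.

```bash
python3 -m handwheel '[{"dx":-0.1,"dy":-0.44,"dz":3,"wx":0,"wy":0,"wz":0.005,"claw":60},{"dx":0,"dy":0,"dz":3.5,"wx":0,"wy":0,"wz":0,"claw":50},{"dx":0,"dy":0,"dz":2.5,"wx":0,"wy":0,"wz":0,"claw":50},{"dx":0,"dy":0,"dz":1.1,"wx":0,"wy":0,"wz":0,"claw":50},{"dx":0,"dy":0,"dz":0,"wx":0,"wy":0,"wz":0,"claw":20},{"dx":0,"dy":0,"dz":0,"wx":0,"wy":0,"wz":0,"claw":0},{"dx":0,"dy":0,"dz":0,"wx":0,"wy":0,"wz":0,"claw":0},{"dx":0,"dy":0,"dz":0,"wx":0,"wy":0,"wz":0,"claw":0}]' 60
python3 -m handwheel '[{"dx":0,"dy":0,"dz":0,"wx":0,"wy":0,"wz":0,"claw":0},{"dx":0,"dy":0,"dz":0,"wx":0,"wy":0,"wz":0,"claw":0}]'
```

```text
clock: 11.08
position: [0.5111, 0.2929, 0.0296]
tool_rot: [3.141, 0.001, -3.125]
force: [-0.5, -0.8, 8.5]
grip_width: 0.0106
finger_force: 62.3
clock: 11.32
position: [0.5111, 0.2929, 0.0296]
tool_rot: [3.141, 0.001, -3.125]
force: [0.0, -2.5, 8.3]
grip_width: 0.0099
finger_force: 62.3
```

```bash
python3 -m handwheel '[{"dx":0,"dy":0,"dz":-1,"wx":0,"wy":0,"wz":0,"claw":0},{"dx":0,"dy":0,"dz":-3,"wx":0,"wy":0,"wz":0,"claw":0},{"dx":0,"dy":0,"dz":-5,"wx":0,"wy":0,"wz":0,"claw":0},{"dx":0,"dy":0,"dz":-3,"wx":0,"wy":0,"wz":0,"claw":0},{"dx":0,"dy":0,"dz":0,"wx":0,"wy":0,"wz":0,"claw":0},{"dx":0,"dy":0,"dz":0,"wx":0,"wy":0,"wz":0,"claw":0}]'
python3 - <<'E'
from h import *
s=monitor.observe(); print(s["position"],s["tool_rot"])
go(.5453,-.047,.15,np.pi+.118)
f=grab("top"); g=grab("scene")
cv2.imwrite("pics/g4.png",np.vstack([cv2.resize(f["frame"][110:270,60:280],(660,300))[:, :],cv2.resize(g["frame"][160:320,90:310],(660,300))]))
c=seg(f["frame"],"orange",(60,100,200,200)); print(rect(f,c[:,0],s["position"][2]-.002))
E
```

```text
clock: 12.08
position: [0.5104, 0.2925, 0.1485]
tool_rot: [-3.141, -0.0, -3.125]
force: [-0.0, 0.6, -1.5]
grip_width: 0.0108
finger_force: 61.2
[0.5103592  0.29250525 0.14846318] [-3.14122316e+00 -1.17222877e-04 -3.12453667e+00]
turn first w [-0.    -0.    -0.101] then shift cm [  0.53 -34.13  -0.15] rows>= 6.0
((461.8912658691406, 290.4737548828125), (54.18413543701172, 88.08673095703125), 0.41760024428367615)
```

View pics/g4.png

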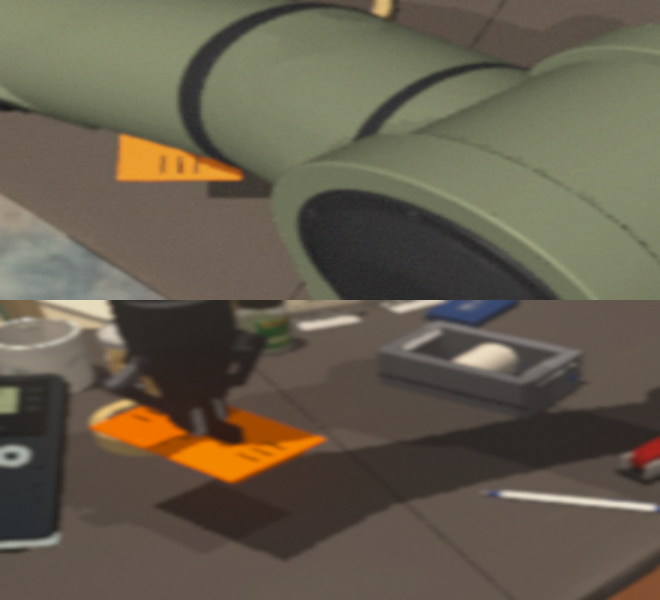

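The cover is held level: near edge visible at top-view x≈0.435, so its centre sits about 1.5 mm on the -x side of the TCP. The printer and roll are clear. Carrying it over.

```bash
python3 -m handwheel '[{"dx":0,"dy":0,"dz":0,"wx":0,"wy":0,"wz":-0.101,"claw":0},{"dx":0.05,"dy":-4.8,"dz":0,"wx":0,"wy":0,"wz":0,"claw":0},{"dx":0.05,"dy":-4.8,"dz":0,"wx":0,"wy":0,"wz":0,"claw":0},{"dx":0.05,"dy":-4.8,"dz":0,"wx":0,"wy":0,"wz":0,"claw":0},{"dx":0.05,"dy":-4.8,"dz":0,"wx":0,"wy":0,"wz":0,"claw":0},{"dx":0.05,"dy":-4.8,"dz":0,"wx":0,"wy":0,"wz":0,"claw":0},{"dx":0.05,"dy":-4.8,"dz":0,"wx":0,"wy":0,"wz":0,"claw":0},{"dx":0.05,"dy":-4.8,"dz":0,"wx":0,"wy":0,"wz":0,"claw":0}]'
python3 -m handwheel '[{"dx":0,"dy":0,"dz":1,"wx":0,"wy":0,"wz":0,"claw":0},{"dx":0,"dy":0,"dz":1,"wx":0,"wy":0,"wz":0,"claw":0},{"dx":0,"dy":0,"dz":0,"wx":0,"wy":0,"wz":0,"claw":0}]'
python3 -c "
from h import *
go(.5468,-.0468,.094,np.pi+.118)"
```

```text
clock: 13.18
position: [0.5463, -0.0427, 0.148]
tool_rot: [3.141, -0.001, -3.023]
force: [0.3, 0.2, -0.8]
grip_width: 0.0109
finger_force: 61.1
clock: 13.55
position: [0.546, -0.0398, 0.1277]
tool_rot: [3.141, -0.002, -3.021]
force: [0.0, 0.4, -0.9]
grip_width: 0.0102
finger_force: 61.1
turn first w [ 0.001 -0.002  0.002] then shift cm [ 0.01 -0.7   3.37] rows>= 1.0
```

```bash
python3 -m handwheel '[{"dx":0,"dy":-0.7,"dz":1,"wx":0,"wy":0,"wz":0,"claw":0},{"dx":0,"dy":0,"dz":1.2,"wx":0,"wy":0,"wz":0,"claw":0},{"dx":0,"dy":0,"dz":0.8,"wx":0,"wy":0,"wz":0,"claw":0},{"dx":0,"dy":0,"dz":0,"wx":0,"wy":0,"wz":0,"claw":0}]'
python3 - <<'E'
from h import *
go(.5468,-.0468,.094,np.pi+.118)
f=grab("top"); g=grab("scene")
cv2.imwrite("pics/g5.png",np.vstack([cv2.resize(f["frame"][120:216,215:343],(400,300)),cv2.resize(g["frame"][155:245,190:310],(400,300),interpolation=2)]))
E
```

```text
clock: 14.05
position: [0.5471, -0.0479, 0.0979]
tool_rot: [3.141, -0.001, -3.023]
force: [0.5, -0.1, 0.3]
grip_width: 0.0105
finger_force: 61.1
turn first w [ 0.    -0.001  0.   ] then shift cm [0.02 0.12 0.39] rows>= 1.0
```

View pics/g5.png

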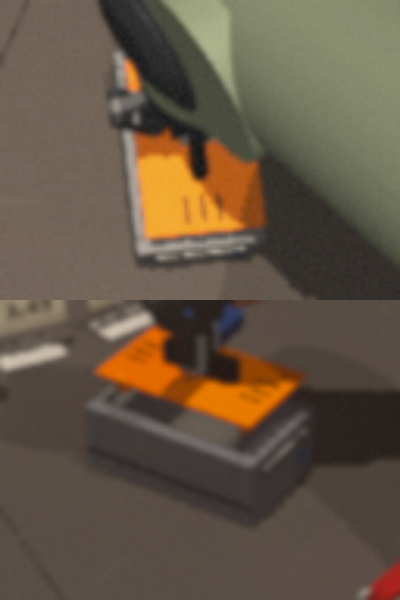

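Top view: the cover sits over the printer, its near-left corner at (143,237), near-right at (267,228), and the left edge parallel to the rim. Checking the centring from those corners.

```bash
python3 - <<'E'
from h import *
f=grab("top"); s=monitor.observe(); z=s["position"][2]-.0046
c=seg(f["frame"],"orange",(240,125,65,85))[:,0]
P=np.array([at(f,u,v,z)[:2] for u,v in c])*1000
a=.118; ex=np.array([np.cos(a),np.sin(a)]); ey=np.array([-ex[1],ex[0]])
Q=(P-[545.3,-47])@np.array([ex,ey]).T
print("x min",Q[:,0].min(),"ymax",Q[:,1].max(),"ymin",Q[:,1].min())
l=Q[(Q[:,0]<-25)&(Q[:,0]>-65)&(Q[:,1]>0)]; r=Q[(Q[:,0]<-45)&(Q[:,0]>-65)&(Q[:,1]<0)]; n=Q[abs(Q[:,1])<35]; n=n[n[:,0]<-60]
print("left",np.median(l[:,1]),"right",np.median(r[:,1]),"near",np.median(n[:,0]),np.polyfit(n[:,1],n[:,0],1),np.polyfit(l[:,0],l[:,1],1))
print("tcp",(s["position"][:2]*1000-[545.3,-47])@np.array([ex,ey]).T)
E
```

```text
x min -73.84529560207505 ymax 42.2917909198067 ymin -44.728833939633766
left 40.71633950725225 right -42.36183886560212 near -72.38662336421598 [-9.94985232e-04 -7.24270060e+01] [-0.6563138   5.82228322]
tcp [ 2.2067286  -1.27435191]
```

Cover centre is within about 0.5 mm in x and -1.2 mm in y. Correcting and lowering.

```bash
python3 -m handwheel '[{"dx":0,"dy":0.12,"dz":0,"wx":0,"wy":0,"wz":0,"claw":0},{"dx":0,"dy":0,"dz":0.5,"wx":0,"wy":0,"wz":0,"claw":0},{"dx":0,"dy":0,"dz":0.4,"wx":0,"wy":0,"wz":0,"claw":0},{"dx":0,"dy":0,"dz":0,"wx":0,"wy":0,"wz":0,"claw":0}]'
python3 -m handwheel '[{"dx":0,"dy":0,"dz":0.3,"wx":0,"wy":0,"wz":0,"claw":0},{"dx":0,"dy":0,"dz":0,"wx":0,"wy":0,"wz":0,"claw":0}]'
```

```text
clock: 14.7
position: [0.5471, -0.047, 0.0892]
tool_rot: [3.141, -0.001, -3.023]
force: [0.2, -0.3, -0.1]
grip_width: 0.0106
finger_force: 61.1
clock: 14.95
position: [0.5472, -0.047, 0.0864]
tool_rot: [3.141, -0.0, -3.023]
force: [0.4, 0.3, -1.2]
grip_width: 0.0102
finger_force: 61.1
```

```bash
python3 -m handwheel '[{"dx":0,"dy":0,"dz":0.3,"wx":0,"wy":0,"wz":0,"claw":0},{"dx":0,"dy":0,"dz":0,"wx":0,"wy":0,"wz":0,"claw":0}]'
python3 -m handwheel '[{"dx":0,"dy":0,"dz":0.15,"wx":0,"wy":0,"wz":0,"claw":0},{"dx":0,"dy":0,"dz":0,"wx":0,"wy":0,"wz":0,"claw":0}]'
```

```text
clock: 15.2
position: [0.5472, -0.0469, 0.0834]
tool_rot: [3.141, -0.0, -3.023]
force: [-0.4, 0.5, -1.3]
grip_width: 0.0102
finger_force: 61.1
clock: 15.45
position: [0.5473, -0.0469, 0.082]
tool_rot: [3.142, -0.0, -3.023]
force: [0.1, 0.1, -0.3]
grip_width: 0.0102
finger_force: 61.1
```

```bash
python3 -m handwheel '[{"dx":0,"dy":0,"dz":0.1,"wx":0,"wy":0,"wz":0,"claw":0},{"dx":0,"dy":0,"dz":0,"wx":0,"wy":0,"wz":0,"claw":0}]'
python3 -m handwheel '[{"dx":0,"dy":0,"dz":0.1,"wx":0,"wy":0,"wz":0,"claw":0},{"dx":0,"dy":0,"dz":0,"wx":0,"wy":0,"wz":0,"claw":0}]'
```

```text
clock: 15.7
position: [0.5473, -0.047, 0.0812]
tool_rot: [-3.141, 0.0, -3.023]
force: [-2.1, -0.8, 2.0]
grip_width: 0.0105
finger_force: 61.7
clock: 15.95
position: [0.5478, -0.0469, 0.0806]
tool_rot: [-3.141, 0.001, -3.023]
force: [-0.7, 0.2, 8.9]
grip_width: 0.0105
finger_force: 62.6
```

Contact came at the expected height for resting on the catches. I'll release so it settles, regrip and press down in small steps.

```bash
python3 -m handwheel '[{"dx":0,"dy":0,"dz":0,"wx":0,"wy":0,"wz":0,"claw":25},{"dx":0,"dy":0,"dz":0,"wx":0,"wy":0,"wz":0,"claw":25},{"dx":0,"dy":0,"dz":0,"wx":0,"wy":0,"wz":0,"claw":25},{"dx":0,"dy":0,"dz":0,"wx":0,"wy":0,"wz":0,"claw":0},{"dx":0,"dy":0,"dz":0,"wx":0,"wy":0,"wz":0,"claw":0},{"dx":0,"dy":0,"dz":0,"wx":0,"wy":0,"wz":0,"claw":0}]'
python3 -m handwheel '[{"dx":0,"dy":0,"dz":0.2,"wx":0,"wy":0,"wz":0,"claw":0},{"dx":0,"dy":0,"dz":0,"wx":0,"wy":0,"wz":0,"claw":0}]'
python3 -m handwheel '[{"dx":0,"dy":0,"dz":0.2,"wx":0,"wy":0,"wz":0,"claw":0},{"dx":0,"dy":0,"dz":0,"wx":0,"wy":0,"wz":0,"claw":0}]'
```

```text
clock: 16.7
position: [0.5473, -0.047, 0.0801]
tool_rot: [-3.142, -0.0, -3.023]
force: [-1.6, -1.1, 1.3]
grip_width: 0.0104
finger_force: 62.0
clock: 16.95
position: [0.5477, -0.0469, 0.0784]
tool_rot: [-3.141, 0.001, -3.023]
force: [-0.9, -0.1, 7.0]
grip_width: 0.0105
finger_force: 62.8
clock: 17.2
position: [0.5477, -0.0469, 0.0764]
tool_rot: [-3.142, 0.001, -3.023]
force: [1.7, 0.5, 5.3]
grip_width: 0.0108
finger_force: 62.5
```

```bash
python3 -m handwheel '[{"dx":0,"dy":0,"dz":0.2,"wx":0,"wy":0,"wz":0,"claw":0},{"dx":0,"dy":0,"dz":0,"wx":0,"wy":0,"wz":0,"claw":0}]'
python3 -m handwheel '[{"dx":0,"dy":0,"dz":0.2,"wx":0,"wy":0,"wz":0,"claw":0},{"dx":0,"dy":0,"dz":0,"wx":0,"wy":0,"wz":0,"claw":0}]'
python3 -m handwheel '[{"dx":0,"dy":0,"dz":0.1,"wx":0,"wy":0,"wz":0,"claw":0},{"dx":0,"dy":0,"dz":0,"wx":0,"wy":0,"wz":0,"claw":0}]'
```

```text
clock: 17.45
position: [0.5475, -0.0469, 0.074]
tool_rot: [3.141, 0.0, -3.023]
force: [2.8, 1.8, -1.6]
grip_width: 0.0108
finger_force: 61.5
clock: 17.7
position: [0.5476, -0.0469, 0.0719]
tool_rot: [3.141, 0.001, -3.023]
force: [5.4, 0.4, -5.2]
grip_width: 0.0102
finger_force: 61.0
clock: 17.95
position: [0.5475, -0.0469, 0.0711]
tool_rot: [3.141, 0.0, -3.023]
force: [5.0, 2.0, -4.7]
grip_width: 0.0108
finger_force: 61.2
```

Past the catches (the force went negative). Pressing on until it seats.

```bash
python3 -m handwheel '[{"dx":0,"dy":0,"dz":0.1,"wx":0,"wy":0,"wz":0,"claw":0},{"dx":0,"dy":0,"dz":0,"wx":0,"wy":0,"wz":0,"claw":0}]'
python3 -m handwheel '[{"dx":0,"dy":0,"dz":0.1,"wx":0,"wy":0,"wz":0,"claw":0},{"dx":0,"dy":0,"dz":0,"wx":0,"wy":0,"wz":0,"claw":0}]'
```

```text
clock: 18.2
position: [0.5474, -0.0469, 0.0707]
tool_rot: [-3.141, 0.0, -3.023]
force: [-1.4, -0.0, 11.8]
grip_width: 0.0103
finger_force: 63.4
clock: 18.45
position: [0.5474, -0.0469, 0.0706]
tool_rot: [-3.14, 0.001, -3.023]
force: [-9.7, -1.5, 34.5]
grip_width: 0.0103
finger_force: 66.5
```

Seated at the expected height with firm resistance. Releasing, then confirming each end with a fingertip press.

```bash
python3 -m handwheel '[{"dx":0,"dy":0,"dz":-0.15,"wx":0,"wy":0,"wz":0,"claw":0},{"dx":0,"dy":0,"dz":0,"wx":0,"wy":0,"wz":0,"claw":30},{"dx":0,"dy":0,"dz":0,"wx":0,"wy":0,"wz":0,"claw":35},{"dx":0,"dy":0,"dz":0,"wx":0,"wy":0,"wz":0,"claw":35},{"dx":0,"dy":0,"dz":-1.5,"wx":0,"wy":0,"wz":0,"claw":35},{"dx":0,"dy":0,"dz":-2.5,"wx":0,"wy":0,"wz":0,"claw":35},{"dx":0,"dy":0,"dz":-1,"wx":0,"wy":0,"wz":0,"claw":0},{"dx":0,"dy":0,"dz":0,"wx":0,"wy":0,"wz":0,"claw":0}]'
python3 -c "
from h import *
go(.490,-.0535,.07,np.pi+.118);go(.601,-.0404,.07,np.pi+.118)"
```

```text
clock: 19.45
position: [0.5476, -0.0472, 0.1213]
tool_rot: [-3.141, 0.001, -3.024]
force: [-1.2, 0.5, -0.6]
grip_width: 0.0006
finger_force: 0.0
turn first w [-0.001  0.001 -0.   ] then shift cm [5.79 0.05 5.13] rows>= 2.0
turn first w [-0.001  0.001 -0.   ] then shift cm [-5.38  0.05  5.13] rows>= 2.0
```

```bash
python3 -m handwheel '[{"dx":2.9,"dy":0,"dz":0,"wx":0,"wy":0,"wz":0,"claw":0},{"dx":2.9,"dy":0,"dz":0,"wx":0,"wy":0,"wz":0,"claw":0},{"dx":0,"dy":0,"dz":2.4,"wx":0,"wy":0,"wz":0,"claw":0},{"dx":0,"dy":0,"dz":2.2,"wx":0,"wy":0,"wz":0,"claw":0},{"dx":0,"dy":0,"dz":0.5,"wx":0,"wy":0,"wz":0,"claw":0},{"dx":0,"dy":0,"dz":0.25,"wx":0,"wy":0,"wz":0,"claw":0},{"dx":0,"dy":0,"dz":0,"wx":0,"wy":0,"wz":0,"claw":0}]'
python3 -m handwheel '[{"dx":0,"dy":0,"dz":0.1,"wx":0,"wy":0,"wz":0,"claw":0},{"dx":0,"dy":0,"dz":0,"wx":0,"wy":0,"wz":0,"claw":0}]'
```

```text
clock: 20.32
position: [0.4899, -0.0537, 0.0675]
tool_rot: [-3.142, 0.0, -3.023]
force: [-0.3, 0.5, 0.3]
grip_width: 0.0002
finger_force: 0.0
clock: 20.58
position: [0.4901, -0.0538, 0.067]
tool_rot: [-3.141, 0.001, -3.024]
force: [-5.1, 0.4, 16.5]
grip_width: 0.0003
finger_force: 8.4
```

End 0 is solid at z=0.067 under 16 N, so it is home. Now the other end.

```bash
python3 -m handwheel '[{"dx":0,"dy":0,"dz":-2.5,"wx":0,"wy":0,"wz":0,"claw":0},{"dx":0,"dy":0,"dz":-2.5,"wx":0,"wy":0,"wz":0,"claw":0},{"dx":-3.8,"dy":0,"dz":0,"wx":0,"wy":0,"wz":0,"claw":0},{"dx":-3.8,"dy":0,"dz":0,"wx":0,"wy":0,"wz":0,"claw":0},{"dx":-3.6,"dy":0,"dz":0,"wx":0,"wy":0,"wz":0,"claw":0},{"dx":0,"dy":0,"dz":2,"wx":0,"wy":0,"wz":0,"claw":0},{"dx":0,"dy":0,"dz":2,"wx":0,"wy":0,"wz":0,"claw":0},{"dx":0,"dy":0,"dz":0,"wx":0,"wy":0,"wz":0,"claw":0}]'
python3 -m handwheel '[{"dx":0,"dy":0,"dz":0.7,"wx":0,"wy":0,"wz":0,"claw":0},{"dx":0,"dy":0,"dz":0.2,"wx":0,"wy":0,"wz":0,"claw":0},{"dx":0,"dy":0,"dz":0,"wx":0,"wy":0,"wz":0,"claw":0}]'
```

```text
clock: 21.58
position: [0.5993, -0.0409, 0.0745]
tool_rot: [3.141, -0.003, -3.023]
force: [-0.2, -0.3, 1.2]
grip_width: -0.0001
finger_force: 0.0
clock: 21.95
position: [0.601, -0.0407, 0.0674]
tool_rot: [-3.141, 0.0, -3.024]
force: [-0.7, 0.5, 0.7]
grip_width: 0.0001
finger_force: 0.0
```

```bash
python3 -m handwheel '[{"dx":0,"dy":0,"dz":0.15,"wx":0,"wy":0,"wz":0,"claw":0},{"dx":0,"dy":0,"dz":0,"wx":0,"wy":0,"wz":0,"claw":0}]'
python3 -m handwheel '[{"dx":0,"dy":0,"dz":-2.5,"wx":0,"wy":0,"wz":0,"claw":0},{"dx":0,"dy":0,"dz":-5,"wx":0,"wy":0,"wz":0,"claw":0},{"dx":0,"dy":-5,"dz":-5,"wx":0,"wy":0,"wz":0,"claw":0},{"dx":0,"dy":-5,"dz":-1,"wx":0,"wy":0,"wz":0,"claw":0},{"dx":0,"dy":-5,"dz":0,"wx":0,"wy":0,"wz":0,"claw":0},{"dx":0,"dy":-5,"dz":0,"wx":0,"wy":0,"wz":0,"claw":0},{"dx":0,"dy":-3,"dz":0,"wx":0,"wy":0,"wz":0,"claw":0},{"dx":0,"dy":0,"dz":0,"wx":0,"wy":0,"wz":0,"claw":0}]'
python3 - <<'E'
from h import *
f=grab("top"); g=grab("scene")
cv2.imwrite("pics/g6.png",np.vstack([cv2.resize(f["frame"][120:216,215:343],(400,300)),cv2.resize(g["frame"][155:245,190:310],(400,300),interpolation=2)]))
E
```

```text
clock: 22.2
position: [0.6012, -0.0407, 0.067]
tool_rot: [-3.141, 0.001, -3.024]
force: [-9.6, -1.7, 22.9]
grip_width: -0.0
finger_force: 11.7
clock: 23.2
position: [0.6269, -0.266, 0.1944]
tool_rot: [-3.141, -0.0, -3.027]
force: [0.3, 0.4, 0.1]
grip_width: -0.0002
finger_force: 0.0
```

View pics/g6.png

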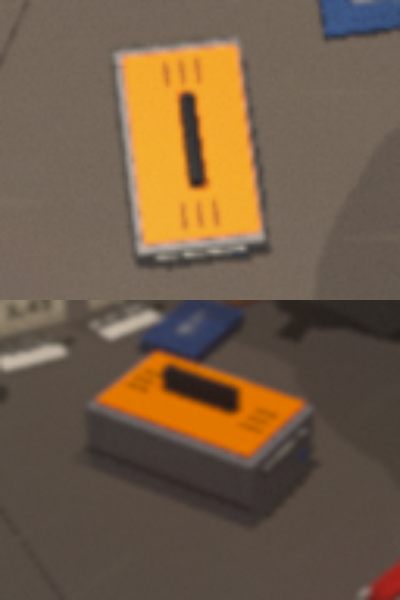

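The cover sits flat, centred and level on the printer in both views, and the arm is clear.

```bash
python3 -c "
from workcell import job_done
print(job_done())"
```

```text
the job is handed in; nothing more can be done
None
```

The job is handed in, with no verdict returned: the roll lies crosswise on the rollers, the cover sits flat with both ends firm at 67 mm, and the arm was clear at about 23 s.

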